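Slide the sample carriage home against the reader stop

TASK

Bring the three sample tubes in front of the barcode reader: with the fingertips press down the yellow plate in the middle of the carriage, which frees its brake, keep it pressed and push the carriage along the rail until it sits fully against the red stop, then let the plate spring up again and move clear. Do not force the carriage along while its brake holds, and leave the bottles and the other loose things where they stand.

Things in the scene. Friction and masses are not known exactly. Their poses are not given: they have to be found in the camera images.
- rail: steel rail 40 mm wide, 350 mm long, on an aluminium base plate 155 x 370 x 8 mm fixed to the worktop. Origin on the worktop under the rail's centre line; y runs along the rail towards the red stop, x (away from the robot) towards tubes and reader, z up. Lies differently in every start (yaw within 0.45 rad)
- carriage (a joint): travel of the grey carriage along the rail's +y, m; at value q its middle is at y = q - 0.130 in the rail's frame. It starts 65 to 180 mm short of the stop. With the brake freed it slides with about 1 N; with the brake on it would take some 25 to 30 N
- press_plate (a joint): how far the yellow plate is pressed down, m: 0 (to 0.5 mm either way) released, 0.004 fully down. It starts to move at about 6 N and is fully down at about 9.5 N; the brake is free from 0.001 on and bites again as soon as the plate springs up
- plate_top (a point): centre of the yellow plate's upper face, 60 mm above the worktop when released; axes as the rail's. Plate 48 mm across the rail, 78 mm along it, between two end walls of the carriage 80 mm apart that stand 6 mm higher; side cheeks are 10 mm lower. Fingertips may drag the carriage by friction on the plate or push against an end wall while pressing
- carriage_front (a point): middle of the carriage's end face on the stop side, 50 mm towards the stop from the plate's centre, 55 mm above the worktop; axes as the rail's. The carriage is 74 mm across the rail, 100 mm along it, 66 mm high; on its +x side it carries a white block with three capped tubes, tops 110 mm above the worktop, 78 mm from the rail's centre line
- stop_face (a point): middle of the red stop's face towards the carriage, 55 mm above the worktop; axes as the rail's. Red block 70 mm across the rail, 24 mm along it, 66 mm high (black clamp knob to 83 mm), at a different place along the rail in every start. An arm joins it to the dark barcode reader, 65 mm high, 115 to 250 mm from the rail's centre line on the +x side
- bottle_red: dropper bottle with a red cap, 33 mm across, 86 mm high, loose; origin at the centre of its underside; bystander
- bottle_blue: dropper bottle with a blue cap, 33 mm across, 86 mm high, loose; origin at the centre of its underside; bystander
- bench_timer: white bench timer 62 x 62 x 20 mm, loose; origin at the centre of its underside; bystander
- tape: roll of white tape lying flat, 74 mm across, 46 mm high, loose; origin at the centre of its underside; bystander
- steel_forceps: steel forceps lying flat, 130 mm long, 9 mm high, loose; origin at the centre of its underside; bystander

How it is judged:
By the outcome, as a careful person would: the job done as asked, in the order asked, and still so for the second after the job is handed in, with the robot touching nothing.
It also fails if it takes over 42 s, if anything falls off the work surface, if the arm or the gripper's body presses on something with over 40 N, if the wrist force passes 120 N, or if a joint passes its speed limit or range.

ROBOT

A 6-joint arm with a two-finger parallel gripper is mounted at the origin on a cart in front of the work surface, level with it; the furniture and walls round the work are solid. World frame = base frame: x ahead of the robot, y to its left, z up, the work surface at z = 0. Lengths are in m, angles in degrees, forces in N, time in s.
With the tool pointing down it reaches from about 0.4 to 0.825 m from the base axis. Payload 7 kg.
Tool frame: the origin (TCP) lies on the centre line of the jaws, within the pads' length; the fingertips stand 19 mm ahead of it and the grasp point (between the pads) is the TCP; z points along the fingers, y is the line along which they close (so a half turn about z gives the same grasp; the last joint's range is limited). The gripper opens to 88 mm and grips with 3 to 60 N. Pads are 19 mm wide; open, the fingers measure 130 mm over their backs; the gripper's body (78 mm by 193 mm) begins 47 mm behind the grasp point.
Start: joints at [85.491, 20.546, 0.682, 0, -70.136, -16.507], TCP at [0.242, 0.63, 0.214] pointing down, gripper open.
Joint ranges: [-176.03, 176.03], [-82.01, 121.73], [-58.28, 71.71], [-173.87, 95.51], [-174.79, -0.11], [-173.66, 173.66]. Speed limits (degrees/s): [136.94, 136.94, 172.46, 180, 180, 180].

INTERFACE

Orientations are given as [roll, pitch, yaw] about the fixed x, y, z axes, in that order (R = Rz(yaw) Ry(pitch) Rx(roll)).
In Python, from plant import get_state, capture, close_job gives the robot as it stands.
- The arm moves only by the tool apply_moves, never from a script. Its argument "targets" is a list of rows, each a list of 7 numbers: the opening, from 0 (shut) to 1 (fully open), then the shift along the tool's x, y, z normalised to -1 to 1, where 1 is 1000 mm, then the turn, a rotation vector about the tool's x, y, z normalised to -1 to 1, where 1 is 90 degrees. In form: [[claw, tx, ty, tz, ax, ay, az], ...]. A call has 1 to 20 rows; each row shifts and turns the commanded pose from where the row before left it, along the tool's axes as they then stand; what a row does not reach is not made up. A row lasts 1/12 s, in which the tool goes at most 41.7 mm and 7.16 degrees, less where a joint would pass 70% of its speed; a pose out of reach is approached as far as the arm can. A call with a number of a shift or a turn outside -1 to 1 is refused whole. A call with a gripper value outside its range is refused whole. The fingers move at their own pace and stop on an object; "newtons" is the grip in N (left out, the last holds). Time passes only in rows, so rows that do not move let the fingers close. It gives the time, the measured TCP pose, the force, the opening and the grip force at its end, in the units of the state.
- get_state(): the state, without advancing time (a new reading comes with each control period).
- capture(name): name is "scene" or "top"; returns a dict with "frame" (400x640x3 uint8, red, green, blue), "range_z" (400x640 float32, m along the optical axis (not along the pixel's ray), 0 where there is no reading), "camera_matrix" (3x3 intrinsics, pixels), "T" (4x4, takes a point from camera to world coordinates). Camera axes: x right, y down, z forward; pixel columns grow to the right and rows downward; lengths in m; the calibration is good to about 2 mm. A picture is of the moment at which its call begins.
- close_job(): hands the job in; it is judged then, once.
The state is a dict: "time_s": time; "joints": joint angles; "qd": joint speeds; "joint_torque": joint torques, N m; "tcp_pos": TCP position; "eef_rot": TCP orientation; "contact_force": force on the tool from outside, world axes, zero at the start; "moment": the same for the moment, N m; "gripper_width": finger opening in m; "gripper_force": force on a finger pad.
Only numpy, scipy, OpenCV 4.12 (cv2) and the standard library are available. Lean on these libraries where they do the work, as an engineer would, in place of code of your own. Each camera call takes 0.05 s, during which the arm holds its last target. There are 200 camera calls.

## Working session

There is one attempt and no reset: what is moved stays moved. The work goes in short steps, Python scripts to look and compute and a tool call to move; the robot and the scene stay as the last step left them, time stands still between calls to the robot, and variables do not carry over. Pictures are saved under pics/ and viewed, at most 10 in all, crops included, and the job is handed in when it is done.

Besides the shell and the picture viewer there is one more tool, called after ">>>" as a command line: name --pt "numbers of a row" for each row, then --argument value for the rest. apply_moves: Moves the arm, as the interface text tells. Scaled input: -1 to 1 covers 1000 mm each way for a shift and 90 degrees each way for a turn. Its arguments: {"type":"object","properties":{"targets":{"type":"array","items":{"type":"array","items":{"type":"number"}}},"newtons":{"type":"number"}},"required":["targets"]}

```bash
mkdir -p pics; cat > h.py <<'E'
import numpy as np,cv2
from plant import get_state,capture,close_job
def grab(n,f):
    c=capture(n); cv2.imwrite('pics/'+f+'.png',c['frame'][:,:,::-1]); np.savez('/tmp/'+f+'.npz',**c); return c
def pts(c):
    z=c['range_z'];K=c['camera_matrix'];v,u=np.indices(z.shape)
    P=np.stack([(u-K[0,2])/K[0,0]*z,(v-K[1,2])/K[1,1]*z,z],-1)
    W=P@c['T'][:3,:3].T+c['T'][:3,3]; W[z==0]=np.nan; return W
E
python3 - <<'E'
from h import *
for n in('top','scene'):
    c=grab(n,n+'0'); print(n,c['T'].round(3).tolist())
print(get_state())
E
```

```text
top [[-0.008, -0.992, 0.124, 0.47], [-1.0, 0.007, -0.011, 0.084], [0.01, -0.124, -0.992, 1.04], [0.0, 0.0, 0.0, 1.0]]
scene [[0.86, -0.33, 0.389, 0.201], [-0.51, -0.571, 0.643, -0.571], [0.01, -0.752, -0.66, 0.716], [0.0, 0.0, 0.0, 1.0]]
{'time_s': 0.1, 'joints': array([ 8.54910422e+01,  2.05874191e+01,  6.39490479e-01, -1.69308890e-02,
       -7.01358679e+01, -1.65064284e+01]), 'qd': array([ 0.01595319, -0.12578333,  0.20937339,  0.16660258,  0.00610141,
        0.10273878]), 'joint_torque': array([-2.54306702e-03, -5.84166062e+01,  2.93751132e+01,  7.01552823e+00,
        1.01453962e-02, -5.32030185e-05]), 'tcp_pos': array([0.24194159, 0.6296679 , 0.21332148]), 'eef_rot': array([ 1.79915134e+02, -8.54953028e-03, -2.10211445e+01]), 'contact_force': array([-0.96881024, -0.80027207, -0.15726694]), 'moment': array([-3.88382631e-02, -1.53046895e-02,  1.74942991e-05]), 'gripper_force': 0.0, 'gripper_width': 0.08782044683460542}
```

View pics/top0.png

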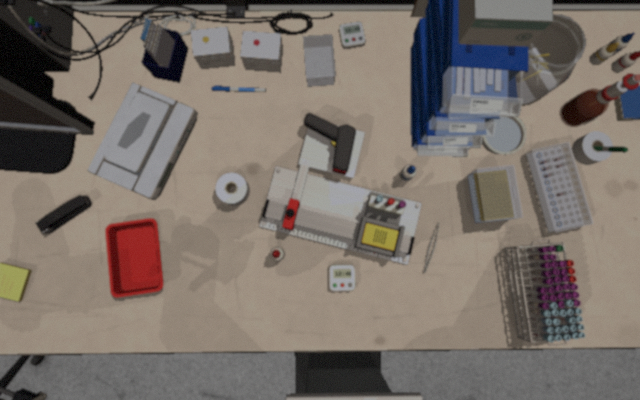

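View pics/scene0.png

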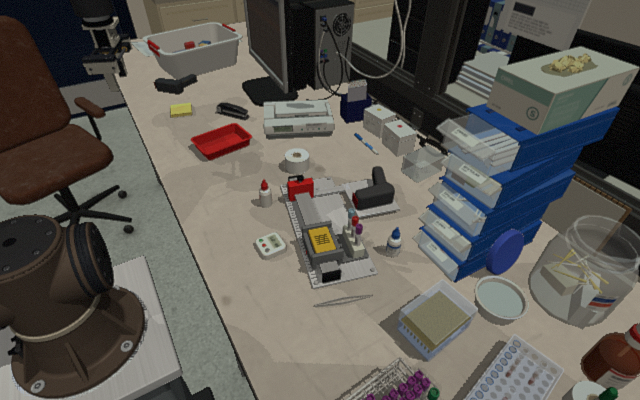

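The top view shows the yellow plate at about (381,237), the red stop at (290,214), the red bottle at (276,254), the timer at (342,278), the blue bottle at (408,173), the forceps at (431,248) and the tape at (231,189). The scene view agrees with this. Next I'll measure them.

```bash
python3 - <<'E'
from h import *
for n in('top0','scene0'):
    c=dict(np.load(f'/tmp/{n}.npz')); W=pts(c); f=c['frame']; hsv=cv2.cvtColor(f,cv2.COLOR_RGB2HSV)
    roi=np.zeros(f.shape[:2],bool)
    if n=='top0': roi[160:300,245:440]=1
    else: roi[170:290,250:400]=1
    H,S,V=hsv[...,0],hsv[...,1],hsv[...,2]
    y=roi&(H>18)&(H<35)&(S>130)&(V>90)
    r=roi&((H<8)|(H>172))&(S>130)&(V>70)
    for nm,m,lo,hi in(('yellow',y,.05,.07),('red',r,.055,.072)):
        p=W[m]; p=p[np.isfinite(p[:,0])]; print(n,nm,len(p),'z',np.percentile(p[:,2],[5,50,95]).round(4))
        p=p[(p[:,2]>lo)&(p[:,2]<hi)]
        rc=cv2.minAreaRect((p[:,:2]*1000).astype(np.float32)); print('  ',len(p),np.median(p,0).round(4),p.mean(0).round(4),rc)
    # base plate z~8mm
    m=roi&(abs(W[...,2]-.008)<.004); p=W[m]; print('base',cv2.minAreaRect((p[:,:2]*1000).astype(np.float32)))
    m=roi&(W[...,2]>.02); 
c=dict(np.load('/tmp/top0.npz'));W=pts(c)
im=cv2.resize(c['frame'][150:300,230:450,::-1],None,fx=3.6,fy=3.6,interpolation=cv2.INTER_CUBIC)
z=np.nan_to_num(W[150:300,230:450,2]); zz=cv2.applyColorMap((np.clip(z/.12,0,1)*255).astype(np.uint8),cv2.COLORMAP_JET)
zz=cv2.resize(zz,None,fx=3.6,fy=3.6,interpolation=cv2.INTER_NEAREST)
cv2.imwrite('pics/crop0.png',im);cv2.imwrite('pics/z0.png',zz)
for u,v in((381,237),(290,214),(276,254),(342,278),(335,215),(320,210),(395,200),(408,173)): print(u,v,W[v,u].round(3))
E
```

```text
top0 yellow 715 z [0.0563 0.0602 0.0632]
   703 [ 0.5167 -0.0621  0.0602] [ 0.5161 -0.0618  0.0602] ((516.2963256835938, -62.129615783691406), (79.16646575927734, 47.1818962097168), 75.23761749267578)
top0 red 319 z [0.0564 0.0661 0.1062]
   236 [0.5617 0.1412 0.0657] [0.5685 0.1416 0.0655] ((586.1790771484375, 125.45409393310547), (48.80350875854492, 246.61639404296875), 55.98606872558594)
base ((539.779052734375, 19.15374755859375), (476.5121765136719, 337.7248229980469), 89.48082733154297)
scene0 yellow 498 z [0.0571 0.0592 0.0614]
   495 [ 0.5154 -0.0636  0.0592] [ 0.5157 -0.0625  0.0593] ((516.9827880859375, -60.537532806396484), (78.74440002441406, 48.1623649597168), 75.18553161621094)
scene0 red 500 z [0.0205 0.0606 0.1053]
   220 [0.5622 0.1377 0.064 ] [0.5585 0.1384 0.0632] ((584.6466674804688, 118.9523696899414), (56.193931579589844, 249.93215942382812), 54.19977569580078)
base ((568.8555297851562, 28.477325439453125), (346.4481201171875, 422.60028076171875), 23.963390350341797)
381 237 [ 0.515 -0.064  0.063]
290 214 [0.567 0.142 0.082]
276 254 [0.478 0.173 0.084]
342 278 [0.421 0.023 0.016]
335 215 [0.571 0.038 0.008]
320 210 [0.584 0.074 0.005]
395 200 [ 0.606 -0.107  0.018]
408 173 [ 0.665 -0.133  0.054]
```

View pics/crop0.png

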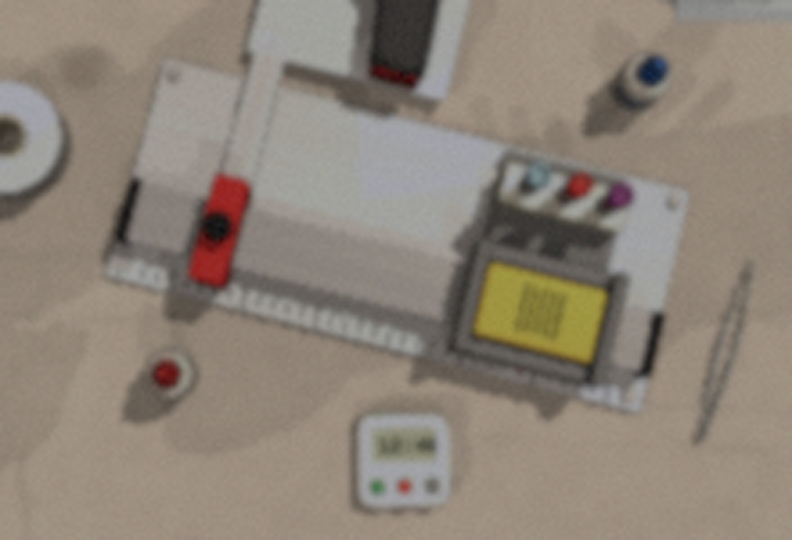

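The crop shows the plate at about (541,312), the end walls around it, the stop at (219,230), and nothing loose in the carriage's path. Rail yaw is about -14.8°. I'll now measure the gap and the approach shift in tool axes.

```bash
cat >> h.py <<'E'
a=np.radians(-14.8); RX=np.array([np.cos(a),np.sin(a)]); RY=np.array([-np.sin(a),np.cos(a)]); PC=np.array([.5163,-.0617])
def meas(f):
    c=dict(np.load(f'/tmp/{f}.npz')); W=pts(c); hsv=cv2.cvtColor(c['frame'],cv2.COLOR_RGB2HSV); H,S,V=cv2.split(hsv)
    d=W[...,:2]-PC; x=d@RX; y=d@RY; z=W[...,2]; near=(abs(x)<.06)&(y>-.08)&(y<.3)
    r=near&((H<8)|(H>172))&(S>120)&(z>.055)&(z<.075); ye=near&(H>18)&(H<35)&(S>130)&(z>.045)&(z<.07)
    for n,m in(('red',r),('yel',ye)):
        if m.sum(): print(f,n,m.sum(),'x',np.percentile(x[m],[2,50,98]).round(4),'y',np.percentile(y[m],[2,50,98]).round(4))
    w=(abs(x)<.035)&(y>-.1)&(y<.3)&(z>.062)&(z<.072)
    h,e=np.histogram(y[w],np.arange(-.1,.3,.005)); print({round(float(b),3):int(k) for b,k in zip(e,h) if k>3})
E
python3 - <<'E'
from h import *
meas('top0');meas('scene0')
s=get_state();t=PC+.010*RY; d=t-s['tcp_pos'][:2]; print(t,'tool x',d@RX,'tool y',-d@RY,s['tcp_pos'][2])
E
```

```text
top0 red 237 x [-0.0331 -0.0079  0.0324] y [0.2002 0.2103 0.2224]
top0 yel 710 x [-0.0229 -0.0005  0.0228] y [-0.0387 -0.      0.0371]
{-0.05: 46, -0.045: 66, -0.04: 21, -0.03: 9, -0.025: 7, -0.02: 7, -0.015: 8, -0.01: 6, -0.005: 9, 0.0: 9, 0.005: 8, 0.01: 7, 0.015: 13, 0.02: 10, 0.025: 8, 0.03: 11, 0.04: 50, 0.045: 65, 0.05: 15, 0.2: 60, 0.205: 51, 0.21: 43, 0.215: 51, 0.22: 41}
scene0 red 191 x [-0.0334 -0.0024  0.0329] y [0.1958 0.2034 0.2198]
scene0 yel 513 x [-0.0235 -0.0008  0.0231] y [-0.0359 -0.0015  0.0366]
{-0.055: 26, -0.05: 60, -0.045: 28, 0.035: 23, 0.04: 46, 0.045: 24, 0.195: 26, 0.2: 38, 0.205: 26, 0.21: 27, 0.215: 22, 0.22: 4}
[ 0.51885446 -0.05203177] tool x 0.4418631231264506 tool y 0.5883469640748349 0.2133214827873699
```

>>> apply_moves --pt "0 0 0 0 0 0 -0.069" --pt "0 0.021 0.028 0 0 0 0" --pt "0 0.021 0.028 0 0 0 0" --pt "0 0.021 0.028 0 0 0 0" --pt "0 0.021 0.028 0 0 0 0" --pt "0 0.021 0.028 0 0 0 0" --pt "0 0.021 0.028 0 0 0 0" --pt "0 0.021 0.028 0 0 0 0" --pt "0 0.021 0.028 0 0 0 0" --pt "0 0.021 0.028 0 0 0 0" --pt "0 0.021 0.028 0 0 0 0" --pt "0 0.021 0.028 0 0 0 0" --pt "0 0.021 0.028 0 0 0 0" --pt "0 0.021 0.028 0 0 0 0" --pt "0 0.021 0.028 0 0 0 0" --pt "0 0.021 0.028 0 0 0 0" --pt "0 0.021 0.028 0 0 0 0" --pt "0 0.021 0.028 0 0 0 0" --pt "0 0.021 0.028 0 0 0 0" --pt "0 0.021 0.028 0 0 0 0"

```text
time_s: 1.77
tcp_pos: [0.492, 0.012, 0.2141]
eef_rot: [-180.0, 0.0, -14.8]
contact_force: [0.4, 1.2, -0.0]
gripper_width: 0.0008
gripper_force: 0.0
```

>>> apply_moves --pt "0 0.021 0.028 0 0 0 0" --pt "0 0.021 0.028 0 0 0 0" --pt "0 0 0 0.03 0 0 0" --pt "0 0 0 0.03 0 0 0" --pt "0 0 0 0.03 0 0 0" --pt "0 0 0 0 0 0 0" --pt "0 0 0 0 0 0 0" --pt "0 0 0 0 0 0 0"

```text
time_s: 2.43
tcp_pos: [0.5192, -0.0509, 0.1256]
eef_rot: [-180.0, -0.1, -14.8]
contact_force: [0.0, -0.3, 0.9]
gripper_width: 0.0004
gripper_force: 0.0
```

```bash
python3 - <<'E'
from h import *
c=grab('scene','scene1'); meas('scene1'); s=get_state(); print(s)
d=s['tcp_pos'][:2]-PC; print('rail x,y of tcp rel plate',d@RX,d@RY)
cv2.imwrite('pics/s1.png',cv2.resize(c['frame'][120:320,220:420,::-1],None,fx=3,fy=3,interpolation=cv2.INTER_CUBIC))
E
```

```text
scene1 red 102 x [-0.0341 -0.0185 -0.0011] y [0.1964 0.2037 0.2203]
scene1 yel 514 x [-0.0234 -0.0011  0.0229] y [-0.0355 -0.001   0.036 ]
{-0.055: 22, -0.05: 64, -0.045: 27, 0.035: 19, 0.04: 53, 0.045: 20, 0.195: 15, 0.2: 16, 0.205: 14, 0.21: 12, 0.215: 12, 0.22: 4}
{'time_s': 2.4833, 'joints': array([ 1.60049160e+01,  1.05536949e+01, -2.56453260e+01,  4.30773868e-02,
       -5.36543353e+01,  5.92111791e+01]), 'qd': array([ 0.05513161, -0.6140823 ,  0.14902452, -0.15076469,  0.43523449,
        0.04085844]), 'joint_torque': array([-1.62043478e-01, -3.90511036e+01,  2.45472819e+01,  5.81347525e+00,
        5.06289653e-02, -4.86157696e-04]), 'tcp_pos': array([ 0.51951703, -0.05076291,  0.12610147]), 'eef_rot': array([-1.79954803e+02, -1.43763016e-01, -1.47584759e+01]), 'contact_force': array([0.06841734, 0.41901497, 0.47931647]), 'moment': array([-0.0334829 , -0.00946197,  0.01100688]), 'gripper_force': 0.0, 'gripper_width': 0.0004224943468283718}
rail x,y of tcp rel plate 0.00031646593082601467 0.011396011631210878
```

View pics/s1.png

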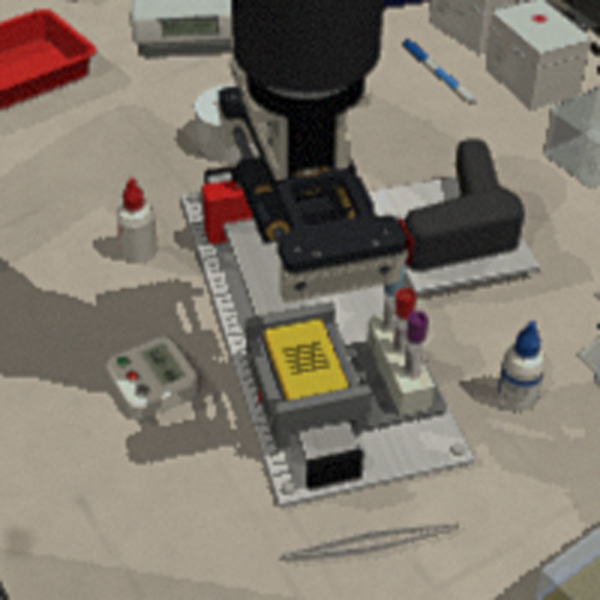

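The crop shows the plate at (305,360) with the gripper above it, around (340,270). I'll check the fingertips' real place in the depth cloud before going down.

```bash
python3 - <<'E'
from h import *
c=dict(np.load('/tmp/scene1.npz'));W=pts(c);d=W[...,:2]-PC;x=d@RX;y=d@RY;z=W[...,2]
for lo in np.arange(.09,.24,.01):
    m=(abs(x)<.12)&(abs(y)<.2)&(z>lo)&(z<lo+.01)
    if m.sum()>5: print(lo.round(2),m.sum(),np.percentile(x[m],[2,50,98]).round(3),np.percentile(y[m],[2,50,98]).round(3))
Ti=np.linalg.inv(c['T'])
for zz in(.107,.126,.173):
    p=Ti@np.r_[PC+.0114*RY,zz,1];q=c['camera_matrix']@p[:3];q=q[:2]/q[2];print(zz,q,(q-[220,120])*3)
E
```

```text
0.09 53 [0.071 0.075 0.085] [-0.035 -0.007  0.023]
0.1 97 [0.071 0.078 0.085] [-0.036 -0.008  0.02 ]
0.2 118 [-0.039 -0.014  0.037] [-0.08  -0.078  0.091]
0.21 264 [-0.039 -0.018  0.036] [-0.081 -0.078  0.091]
0.22 513 [-0.039 -0.024  0.037] [-0.085 -0.013  0.091]
0.23 227 [-0.039 -0.007  0.037] [-0.088 -0.084  0.084]
0.107 [320.25939885 220.82430214] [300.77819654 302.47290643]
0.126 [320.35457665 214.74827354] [301.06372994 284.24482063]
0.173 [320.60256522 198.9170014 ] [301.80769567 236.75100421]
```

The body is centred over the plate as expected. I'm going down, and then pressing in small steps while watching the force.

>>> apply_moves --pt "0 0 0 0.014 0 0 0" --pt "0 0 0 0.014 0 0 0" --pt "0 0 0 0.01 0 0 0" --pt "0 0 0 0.003 0 0 0" --pt "0 0 0 0.001 0 0 0" --pt "0 0 0 0.001 0 0 0" --pt "0 0 0 0 0 0 0" --pt "0 0 0 0 0 0 0"

```text
time_s: 3.15
tcp_pos: [0.5187, -0.051, 0.0819]
eef_rot: [-180.0, -0.1, -14.8]
contact_force: [-1.0, 0.4, -0.3]
gripper_width: 0.0007
gripper_force: 0.0
```

>>> apply_moves --pt "0 0 0 0.001 0 0 0" --pt "0 0 0 0.001 0 0 0" --pt "0 0 0 0 0 0 0" --pt "0 0 0 0 0 0 0"

```text
time_s: 3.48
tcp_pos: [0.5182, -0.0511, 0.0791]
eef_rot: [180.0, 0.0, -14.8]
contact_force: [-0.4, -0.3, -0.3]
gripper_width: 0.0005
gripper_force: 0.0
```

>>> apply_moves --pt "0 0 0 0.001 0 0 0" --pt "0 0 0 0 0 0 0" --pt "0 0 0 0 0 0 0"

```text
time_s: 3.73
tcp_pos: [0.5181, -0.0511, 0.0781]
eef_rot: [180.0, 0.0, -14.8]
contact_force: [0.1, 0.7, -0.9]
gripper_width: 0.0003
gripper_force: 0.0
```

>>> apply_moves --pt "0 0 0 0.001 0 0 0" --pt "0 0 0 0 0 0 0" --pt "0 0 0 0 0 0 0"

```text
time_s: 3.98
tcp_pos: [0.5181, -0.0511, 0.0771]
eef_rot: [180.0, 0.0, -14.8]
contact_force: [-0.2, -0.8, 0.4]
gripper_width: 0.0005
gripper_force: 0.0
```

>>> apply_moves --pt "0 0 0 0.001 0 0 0" --pt "0 0 0 0 0 0 0" --pt "0 0 0 0 0 0 0"

```text
time_s: 4.23
tcp_pos: [0.5181, -0.0511, 0.0761]
eef_rot: [180.0, 0.0, -14.8]
contact_force: [-0.4, -0.1, 0.0]
gripper_width: 0.0004
gripper_force: 0.0
```

>>> apply_moves --pt "0 0 0 0.001 0 0 0" --pt "0 0 0 0 0 0 0" --pt "0 0 0 0 0 0 0"

```text
time_s: 4.48
tcp_pos: [0.5181, -0.0511, 0.0751]
eef_rot: [180.0, 0.0, -14.8]
contact_force: [0.8, -0.1, 0.0]
gripper_width: 0.0006
gripper_force: 0.0
```

>>> apply_moves --pt "0 0 0 0.001 0 0 0" --pt "0 0 0 0 0 0 0" --pt "0 0 0 0 0 0 0"

```text
time_s: 4.73
tcp_pos: [0.5181, -0.0511, 0.0741]
eef_rot: [180.0, 0.0, -14.8]
contact_force: [0.4, -0.4, -0.8]
gripper_width: 0.0001
gripper_force: 0.0
```

```bash
python3 - <<'E'
from h import *
c=grab('scene','scene2'); t=grab('top','top2'); meas('scene2'); s=get_state(); print(s['tcp_pos'],s['contact_force'])
a=cv2.resize(c['frame'][190:290,270:370,::-1],(600,600),interpolation=cv2.INTER_CUBIC)
cv2.imwrite('pics/s2.png',a)
E
```

```text
scene2 red 63 x [-0.0342 -0.0251 -0.0062] y [0.1963 0.2029 0.2191]
scene2 yel 326 x [-0.0236 -0.0049  0.0227] y [-0.036  -0.0147  0.0332]
{-0.055: 22, -0.05: 63, -0.045: 30, 0.035: 10, 0.04: 19, 0.045: 7, 0.195: 7, 0.2: 8, 0.205: 6, 0.21: 9, 0.215: 10}
[ 0.51818499 -0.05110454  0.07415659] [1.41247792 0.29561883 0.13356124]
```

View pics/s2.png

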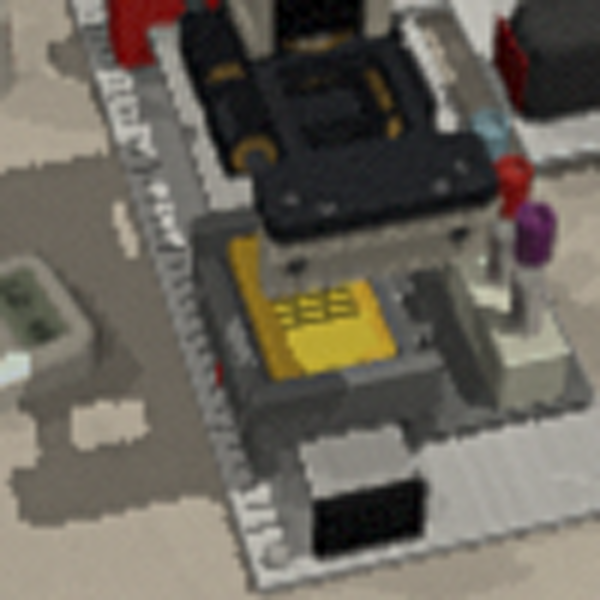

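The fingers are hidden behind the gripper's body at (375,200), and the plate at (320,310) looks unpressed. There's no force yet, so I'll keep going down gently.

>>> apply_moves --pt "0 0 0 0.001 0 0 0" --pt "0 0 0 0 0 0 0" --pt "0 0 0 0 0 0 0"

```text
time_s: 5.08
tcp_pos: [0.5181, -0.0511, 0.0731]
eef_rot: [180.0, 0.0, -14.8]
contact_force: [-0.1, 1.5, 0.1]
gripper_width: 0.0005
gripper_force: 0.0
```

>>> apply_moves --pt "0 0 0 0.001 0 0 0" --pt "0 0 0 0 0 0 0" --pt "0 0 0 0 0 0 0"

```text
time_s: 5.33
tcp_pos: [0.5181, -0.0511, 0.0721]
eef_rot: [180.0, 0.0, -14.8]
contact_force: [0.4, -0.0, -0.2]
gripper_width: 0.0006
gripper_force: 0.0
```

```bash
python3 - <<'E'
from h import *
s=get_state(); print(s['tcp_pos'],s['contact_force'],s['joint_torque'].round(2),s['moment'])
for f in('scene2','scene0'):
    c=dict(np.load(f'/tmp/{f}.npz'));W=pts(c);d=W[...,:2]-PC;x=d@RX;y=d@RY;z=W[...,2]
    for lo in np.arange(.05,.2,.01):
        m=(abs(x)<.03)&(abs(y-.01)<.03)&(z>lo)&(z<lo+.01)
        if m.sum()>2: print(f,lo.round(2),m.sum(),np.percentile(x[m],[2,50,98]).round(3),np.percentile(y[m],[2,50,98]).round(3))
E
```

```text
[ 0.5181183  -0.05111672  0.07208124] [ 0.42231224 -0.04395094 -0.21890734] [ -0.   -42.91  22.65   5.33   0.1   -0.  ] [-0.0144596  -0.03161471  0.00796479]
scene2 0.05 185 [-0.029 -0.013  0.028] [-0.019 -0.003  0.039]
scene2 0.06 48 [-0.025 -0.011  0.021] [-0.019 -0.006  0.04 ]
scene2 0.17 126 [-0.03  -0.01   0.017] [-0.019 -0.009  0.036]
scene2 0.18 63 [-0.027 -0.004  0.017] [-0.018 -0.013  0.035]
scene2 0.19 174 [-0.026 -0.006  0.023] [-0.019 -0.009  0.03 ]
scene2 0.2 128 [-0.025 -0.007  0.024] [-0.009 -0.005  0.036]
scene0 0.05 303 [-0.026 -0.001  0.028] [-0.019  0.011  0.039]
scene0 0.06 138 [-0.025 -0.     0.021] [-0.017  0.012  0.04 ]
```

>>> apply_moves --pt "0 0 0 0.001 0 0 0" --pt "0 0 0 0.001 0 0 0" --pt "0 0 0 0 0 0 0"

```text
time_s: 5.58
tcp_pos: [0.518, -0.0511, 0.0699]
eef_rot: [180.0, 0.0, -14.8]
contact_force: [-0.2, -0.3, -0.4]
gripper_width: 0.0005
gripper_force: 0.0
```

>>> apply_moves --pt "0 0 0 0.001 0 0 0" --pt "0 0 0 0.001 0 0 0" --pt "0 0 0 0 0 0 0"

```text
time_s: 5.83
tcp_pos: [0.5181, -0.0511, 0.0679]
eef_rot: [180.0, 0.0, -14.8]
contact_force: [-0.7, -0.2, 0.2]
gripper_width: 0.0004
gripper_force: 0.0
```

```bash
python3 - <<'E'
from h import *
s=get_state(); print(s['tcp_pos'],s['contact_force'])
c=grab('scene','scene3');t=grab('top','top3')
for f in('scene0','scene2','scene3'):
    c=dict(np.load(f'/tmp/{f}.npz'));W=pts(c);d=W[...,:2]-PC;x=d@RX;y=d@RY;z=W[...,2]
    m=(abs(x)<.02)&(y>-.034)&(y<-.015)&(z<.08); print(f,m.sum(),z[m].mean())
cv2.imwrite('pics/t3.png',cv2.resize(t['frame'][160:300,250:450,::-1],(800,560),interpolation=cv2.INTER_CUBIC))
E
```

```text
[ 0.51805639 -0.0511101   0.06794977] [-0.7326216  -0.19328116  0.1818496 ]
scene0 118 0.0571834790167626
scene2 118 0.05721349780008294
scene3 121 0.05677617583073579
```

View pics/t3.png

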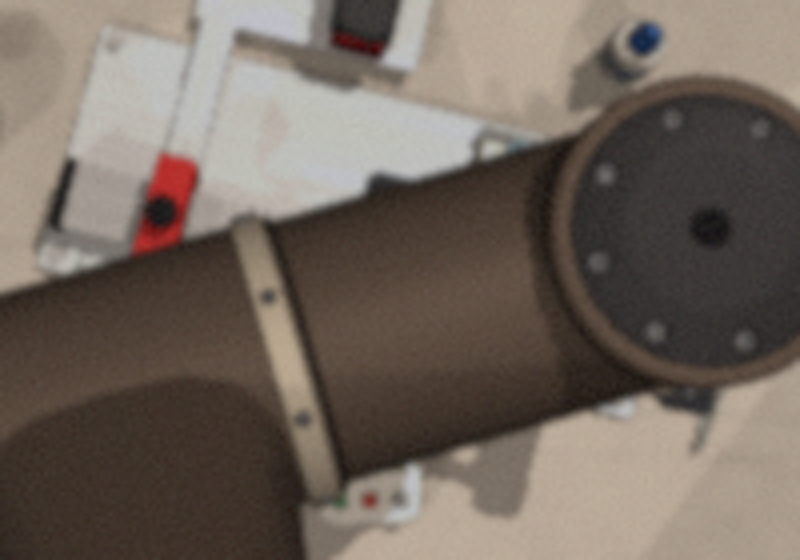

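The top view shows only the arm over the plate. The depth cloud confirms the plate has not moved, so I'm still above it and will continue.

>>> apply_moves --pt "0 0 0 0.001 0 0 0" --pt "0 0 0 0.001 0 0 0" --pt "0 0 0 0 0 0 0"

```text
time_s: 6.18
tcp_pos: [0.5181, -0.0511, 0.066]
eef_rot: [180.0, 0.0, -14.8]
contact_force: [0.0, -0.6, 0.4]
gripper_width: 0.0001
gripper_force: 0.0
```

>>> apply_moves --pt "0 0 0 0.001 0 0 0" --pt "0 0 0 0.001 0 0 0" --pt "0 0 0 0 0 0 0"

```text
time_s: 6.43
tcp_pos: [0.5181, -0.0511, 0.0639]
eef_rot: [180.0, 0.0, -14.8]
contact_force: [0.4, 0.1, -0.2]
gripper_width: 0.0005
gripper_force: 0.0
```

```bash
python3 - <<'E'
from h import *
s=get_state(); print(s)
c=grab('scene','scene4');W=pts(c);d=W[...,:2]-PC;x=d@RX;y=d@RY;z=W[...,2]
m=(abs(x)<.02)&(y>-.034)&(y<-.015)&(z<.08); print(m.sum(),z[m].mean())
cv2.imwrite('pics/s4.png',cv2.resize(c['frame'][210:270,290:370,::-1],(800,600),interpolation=cv2.INTER_CUBIC))
E
```

```text
{'time_s': 6.4333, 'joints': array([ 1.59830390e+01,  1.48652226e+01, -2.97968549e+01, -3.68279700e-03,
       -4.53556901e+01,  5.92111476e+01]), 'qd': array([ 0.01325662, -0.14702135,  0.09710349,  0.03880008, -0.2837233 ,
       -0.05503182]), 'joint_torque': array([ 1.69356319e-02, -4.34496653e+01,  2.23351121e+01,  5.27023807e+00,
        1.38343913e-01,  1.22769275e-04]), 'tcp_pos': array([ 0.51805061, -0.05111126,  0.06394028]), 'eef_rot': array([ 1.79993155e+02,  1.66043841e-02, -1.48084027e+01]), 'contact_force': array([ 0.37595452,  0.06582345, -0.17193384]), 'moment': array([-0.03851654,  0.02649109, -0.00452034]), 'gripper_force': 0.0, 'gripper_width': 0.0004993317632830256}
116 0.057483027167508055
```

View pics/s4.png

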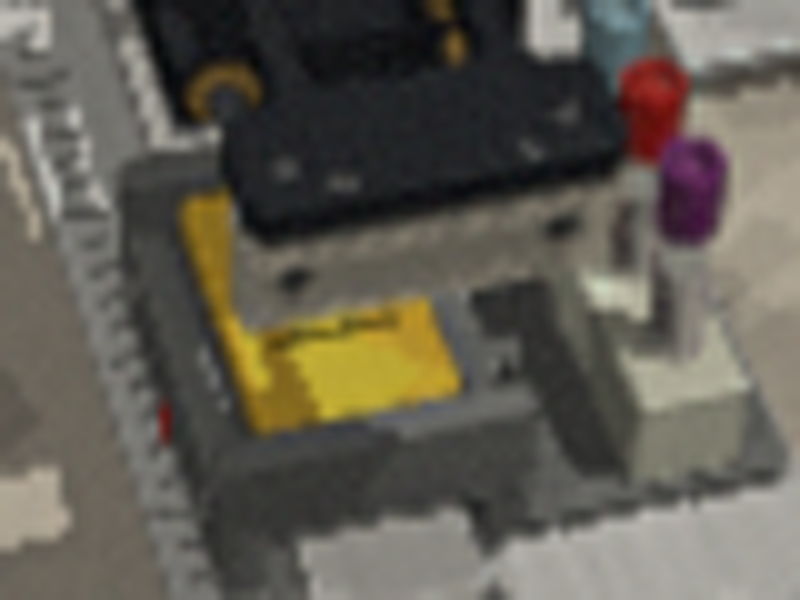

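Nothing is pressed yet: the plate at (340,380) is unchanged. I'll carry on in 1 mm steps.

>>> apply_moves --pt "0 0 0 0.001 0 0 0" --pt "0 0 0 0.001 0 0 0" --pt "0 0 0 0 0 0 0"

```text
time_s: 6.73
tcp_pos: [0.518, -0.0511, 0.062]
eef_rot: [180.0, 0.0, -14.8]
contact_force: [0.1, 0.2, 0.9]
gripper_width: 0.0
gripper_force: 0.0
```

>>> apply_moves --pt "0 0 0 0.001 0 0 0" --pt "0 0 0 0.001 0 0 0" --pt "0 0 0 0 0 0 0"

```text
time_s: 6.98
tcp_pos: [0.518, -0.0511, 0.0599]
eef_rot: [180.0, 0.0, -14.8]
contact_force: [0.1, -0.3, 0.2]
gripper_width: 0.0003
gripper_force: 0.0
```

```bash
python3 - <<'E'
from h import *
grab('scene','scene5'); print(get_state()['tcp_pos'])
for f,zt in(('scene1',.126),('scene5',.06)):
    c=dict(np.load(f'/tmp/{f}.npz'));W=pts(c);d=W[...,:2]-PC;x=d@RX;y=d@RY;z=W[...,2]
    m=(abs(x)<.035)&(y<-.07)&(y>-.1)&(z>zt+.02); print(f,m.sum(),np.percentile(z[m],[0,2,10,50,100]).round(3)-zt,np.percentile(y[m],[2,50,98]).round(3))
    m=(abs(x)<.1)&(abs(y)<.15)&(z>max(zt-.03,.075))&~((x>.065)&(z<.115)); print(np.percentile(z[m],[0,.5,1,2,5]).round(3)-zt)
    i=np.argwhere(m&(z<zt+.06)); 
    for v,u in i[:12]: print(u,v,x[v,u].round(3),y[v,u].round(3),z[v,u].round(3))
E
```

```text
[ 0.5180814  -0.0511218   0.06002154]
scene1 692 [0.076 0.078 0.083 0.111 0.122] [-0.088 -0.08  -0.071]
[0.076 0.081 0.085 0.091 0.101]
scene5 608 [0.077 0.079 0.084 0.114 0.123] [-0.088 -0.08  -0.071]
[0.077 0.082 0.086 0.091 0.101]
```

The visible underside of the body sits 77 mm above the reported TCP, not 47 mm. That puts the tips about 30 mm higher than nominal, so contact should come roughly 10 mm further down.

>>> apply_moves --pt "0 0 0 0.001 0 0 0" --pt "0 0 0 0.001 0 0 0" --pt "0 0 0 0.001 0 0 0" --pt "0 0 0 0.001 0 0 0" --pt "0 0 0 0 0 0 0"

```text
time_s: 7.45
tcp_pos: [0.518, -0.0511, 0.0559]
eef_rot: [180.0, 0.0, -14.8]
contact_force: [-0.6, 0.4, -0.0]
gripper_width: 0.0004
gripper_force: 0.0
```

>>> apply_moves --pt "0 0 0 0.001 0 0 0" --pt "0 0 0 0.001 0 0 0" --pt "0 0 0 0 0 0 0" --pt "0 0 0 0 0 0 0"

```text
time_s: 7.78
tcp_pos: [0.5181, -0.0511, 0.0541]
eef_rot: [180.0, 0.0, -14.8]
contact_force: [0.2, 0.7, -0.1]
gripper_width: 0.0008
gripper_force: 0.0
```

>>> apply_moves --pt "0 0 0 0.001 0 0 0" --pt "0 0 0 0.001 0 0 0" --pt "0 0 0 0 0 0 0" --pt "0 0 0 0 0 0 0"

```text
time_s: 8.12
tcp_pos: [0.5181, -0.0511, 0.0521]
eef_rot: [180.0, 0.0, -14.8]
contact_force: [0.6, -0.1, 0.5]
gripper_width: 0.0005
gripper_force: 0.0
```

>>> apply_moves --pt "0 0 0 0.001 0 0 0" --pt "0 0 0 0.001 0 0 0" --pt "0 0 0 0 0 0 0" --pt "0 0 0 0 0 0 0"

```text
time_s: 8.45
tcp_pos: [0.5181, -0.0511, 0.0501]
eef_rot: [180.0, 0.0, -14.8]
contact_force: [-0.0, -0.0, 0.1]
gripper_width: 0.0005
gripper_force: 0.0
```

>>> apply_moves --pt "0 0 0 0.001 0 0 0" --pt "0 0 0 0 0 0 0" --pt "0 0 0 0 0 0 0"

```text
time_s: 8.7
tcp_pos: [0.5181, -0.0511, 0.0491]
eef_rot: [180.0, 0.0, -14.8]
contact_force: [0.4, 0.2, -0.7]
gripper_width: 0.0004
gripper_force: 0.0
```

>>> apply_moves --pt "0 0 0 0.001 0 0 0" --pt "0 0 0 0 0 0 0" --pt "0 0 0 0 0 0 0"

```text
time_s: 8.95
tcp_pos: [0.5182, -0.0511, 0.0482]
eef_rot: [-180.0, -0.0, -14.8]
contact_force: [-0.1, -0.5, -0.4]
gripper_width: 0.0006
gripper_force: 0.1
```

>>> apply_moves --pt "0 0 0 0.001 0 0 0" --pt "0 0 0 0 0 0 0" --pt "0 0 0 0 0 0 0"

```text
time_s: 9.2
tcp_pos: [0.5183, -0.0511, 0.0476]
eef_rot: [180.0, -0.0, -14.8]
contact_force: [-2.2, 1.2, 7.1]
gripper_width: 0.0002
gripper_force: 3.0
```

Contact, as predicted, at TCP z ≈ 0.048. Now pressing further.

>>> apply_moves --pt "0 0 0 0.001 0 0 0" --pt "0 0 0 0.001 0 0 0" --pt "0 0 0 0 0 0 0" --pt "0 0 0 0 0 0 0"

```text
time_s: 9.53
tcp_pos: [0.5183, -0.0511, 0.0457]
eef_rot: [-180.0, -0.0, -14.8]
contact_force: [-2.5, 0.6, 8.3]
gripper_width: 0.0004
gripper_force: 3.7
```

>>> apply_moves --pt "0 0 0 0.001 0 0 0" --pt "0 0 0 0.001 0 0 0" --pt "0 0 0 0 0 0 0" --pt "0 0 0 0 0 0 0"

```text
time_s: 9.87
tcp_pos: [0.5183, -0.0511, 0.0439]
eef_rot: [180.0, -0.0, -14.8]
contact_force: [-3.1, -0.0, 8.8]
gripper_width: 0.0007
gripper_force: 4.3
```

```bash
python3 - <<'E'
from h import *
s=get_state(); print(s['tcp_pos'],s['contact_force'],s['eef_rot'])
for f in('scene5','scene6'):
    c=grab('scene',f) if f=='scene6' else dict(np.load(f'/tmp/{f}.npz'));W=pts(c);d=W[...,:2]-PC;x=d@RX;y=d@RY;z=W[...,2]
    H,S,V=cv2.split(cv2.cvtColor(c['frame'],cv2.COLOR_RGB2HSV))
    m=(H>18)&(H<35)&(S>130)&(abs(x)<.024)&(abs(y)<.04)&(z<.08); print(f,m.sum(),z[m].mean(),np.median(z[m]),y[m].min())
E
```

```text
[ 0.51828296 -0.05112416  0.04385312] [-3.06985489 -0.01248498  8.77214695] [ 1.79999503e+02 -2.37206906e-02 -1.47886500e+01]
scene5 234 0.058495114596360746 0.05898303668688559 -0.03888892918833833
scene6 117 0.0543056017190902 0.054912675106189246 -0.03541445999992897
```

The plate is down about 4 mm, so the brake is free. I'll seat it firmly and begin sliding along tool −y.

>>> apply_moves --pt "0 0 0 0.001 0 0 0" --pt "0 0 0 0 0 0 0" --pt "0 0 0 0 0 0 0"

```text
time_s: 10.17
tcp_pos: [0.5184, -0.0511, 0.0437]
eef_rot: [-180.0, -0.1, -14.8]
contact_force: [-5.3, 1.1, 18.8]
gripper_width: 0.0004
gripper_force: 9.1
```

>>> apply_moves --pt "0 0 -0.001 0 0 0 0" --pt "0 0 -0.002 0 0 0 0" --pt "0 0 -0.003 0 0 0 0" --pt "0 0 -0.004 0 0 0 0" --pt "0 0 -0.005 0 0 0 0" --pt "0 0 -0.005 0 0 0 0" --pt "0 0 -0.005 0 0 0 0" --pt "0 0 -0.005 0 0 0 0"

```text
time_s: 10.83
tcp_pos: [0.5261, -0.0221, 0.0438]
eef_rot: [180.0, -0.1, -14.8]
contact_force: [-6.0, 0.7, 17.6]
gripper_width: 0.0003
gripper_force: 8.9
```

```bash
python3 - <<'E'
from h import *
s=get_state(); print(s['tcp_pos'],s['contact_force'],'tcp rail y',(s['tcp_pos'][:2]-PC)@RY,'F rail',s['contact_force'][:2]@RY)
grab('scene','scene7'); meas('scene6'); meas('scene7')
E
```

```text
[ 0.52609534 -0.0220634   0.04375816] [-5.95916792  0.71849969 17.56938518] tcp rail y 0.04082376685882404 F rail -0.8275818593825564
scene6 red 50 x [-0.0343 -0.0267 -0.018 ] y [0.1972 0.2054 0.2192]
scene6 yel 116 x [-0.0237 -0.0151  0.0221] y [-0.0349 -0.026   0.0346]
{-0.055: 24, -0.05: 61, -0.045: 30, 0.035: 4, 0.04: 4, 0.045: 4, 0.2: 9, 0.205: 9, 0.21: 8, 0.215: 8}
scene7 red 36 x [-0.0343 -0.0295 -0.023 ] y [0.1973 0.2066 0.2198]
scene7 yel 124 x [-0.0234 -0.0108  0.0228] y [-0.0038  0.0058  0.0649]
{-0.025: 30, -0.02: 56, -0.015: 23, 0.07: 6, 0.075: 4, 0.195: 4, 0.2: 5, 0.205: 6, 0.21: 4, 0.215: 6}
```

The carriage follows the fingers, about 30 mm so far. I'm continuing.

>>> apply_moves --pt "0 0 -0.006 0 0 0 0" --pt "0 0 -0.006 0 0 0 0" --pt "0 0 -0.006 0 0 0 0" --pt "0 0 -0.006 0 0 0 0" --pt "0 0 -0.006 0 0 0 0" --pt "0 0 -0.006 0 0 0 0" --pt "0 0 -0.006 0 0 0 0" --pt "0 0 -0.006 0 0 0 0" --pt "0 0 -0.006 0 0 0 0" --pt "0 0 -0.006 0 0 0 0" --pt "0 0 -0.006 0 0 0 0" --pt "0 0 -0.006 0 0 0 0" --pt "0 0 -0.006 0 0 0 0" --pt "0 0 -0.006 0 0 0 0" --pt "0 0 -0.006 0 0 0 0" --pt "0 0 -0.006 0 0 0 0" --pt "0 0 -0.003 0 0 0 0"

```text
time_s: 12.3
tcp_pos: [0.5517, 0.0743, 0.0438]
eef_rot: [-180.0, -0.1, -14.8]
contact_force: [-4.6, 1.0, 16.5]
gripper_width: 0.0007
gripper_force: 8.2
```

>>> apply_moves --pt "0 0 -0.002 0 0 0 0" --pt "0 0 -0.002 0 0 0 0" --pt "0 0 -0.002 0 0 0 0" --pt "0 0 -0.002 0 0 0 0" --pt "0 0 -0.002 0 0 0 0" --pt "0 0 0 0 0 0 0"

```text
time_s: 12.8
tcp_pos: [0.5543, 0.0839, 0.0438]
eef_rot: [-180.0, -0.1, -14.8]
contact_force: [-6.3, 1.8, 14.6]
gripper_width: 0.0006
gripper_force: 7.9
```

```bash
python3 - <<'E'
from h import *
s=get_state(); print(s['tcp_pos'],s['contact_force'],'tcp rail y',(s['tcp_pos'][:2]-PC)@RY,'F rail',s['contact_force'][:2]@RY)
grab('scene','scene8'); meas('scene8')
E
```

```text
[0.55425775 0.08385921 0.04379911] [-6.26706417  1.83731795 14.58386501] tcp rail y 0.1504261967316121 F rail 0.17546700522395095
scene8 red 32 x [-0.035  -0.03   -0.0244] y [0.1923 0.2034 0.2196]
scene8 yel 131 x [-0.0233 -0.0035  0.023 ] y [0.1082 0.1212 0.1723]
{0.085: 25, 0.09: 46, 0.095: 14, 0.175: 4, 0.18: 9, 0.2: 4, 0.205: 7, 0.215: 5}
```

>>> apply_moves --pt "0 0 -0.001 0.0003 0 0 0" --pt "0 0 -0.001 0 0 0 0" --pt "0 0 -0.001 0 0 0 0" --pt "0 0 -0.001 0 0 0 0" --pt "0 0 -0.001 0 0 0 0" --pt "0 0 -0.001 0 0 0 0"

```text
time_s: 13.35
tcp_pos: [0.5557, 0.0894, 0.0437]
eef_rot: [-180.0, -0.1, -14.8]
contact_force: [-6.2, 1.2, 17.6]
gripper_width: 0.0007
gripper_force: 9.0
```

>>> apply_moves --pt "0 0 -0.001 0 0 0 0" --pt "0 0 -0.001 0 0 0 0" --pt "0 0 0 0 0 0 0"

```text
time_s: 13.6
tcp_pos: [0.5563, 0.0915, 0.0438]
eef_rot: [-180.0, -0.1, -14.8]
contact_force: [-6.1, 1.8, 17.2]
gripper_width: 0.0007
gripper_force: 9.0
```

>>> apply_moves --pt "0 0 -0.001 0 0 0 0" --pt "0 0 -0.001 0 0 0 0" --pt "0 0 0 0 0 0 0"

```text
time_s: 13.85
tcp_pos: [0.5568, 0.0934, 0.0438]
eef_rot: [-180.0, -0.1, -14.8]
contact_force: [-5.2, 2.0, 18.2]
gripper_width: 0.0003
gripper_force: 8.9
```

>>> apply_moves --pt "0 0 -0.001 0 0 0 0" --pt "0 0 -0.001 0 0 0 0" --pt "0 0 0 0 0 0 0"

```text
time_s: 14.1
tcp_pos: [0.5567, 0.0936, 0.0437]
eef_rot: [179.9, -0.0, -14.8]
contact_force: [-6.2, -6.6, 19.5]
gripper_width: 0.0002
gripper_force: 9.8
```

>>> apply_moves --pt "0 0 -0.001 0 0 0 0" --pt "0 0 -0.001 0 0 0 0" --pt "0 0 0 0 0 0 0"

```text
time_s: 14.35
tcp_pos: [0.5567, 0.0939, 0.0437]
eef_rot: [179.8, 0.0, -14.8]
contact_force: [-4.6, -13.8, 20.8]
gripper_width: 0.0003
gripper_force: 10.5
```

```bash
python3 - <<'E'
from h import *
s=get_state(); print(s['tcp_pos'],s['contact_force'],'tcp rail y',(s['tcp_pos'][:2]-PC)@RY,'F rail',s['contact_force'][:2]@RY)
c=grab('scene','scene9'); meas('scene9')
cv2.imwrite('pics/s9.png',cv2.resize(c['frame'][160:250,270:390,::-1],(800,600),interpolation=cv2.INTER_CUBIC))
E
```

```text
[0.55667905 0.09389753 0.04367021] [ -4.58841776 -13.81959914  20.75831797] tcp rail y 0.16074999027350897 F rail -14.533203521775821
scene9 red 24 x [-0.0358 -0.0308 -0.0253] y [0.1964 0.206  0.2197]
scene9 yel 140 x [-0.0232 -0.0032  0.0228] y [0.1171 0.131  0.1819]
{0.095: 27, 0.1: 39, 0.105: 17, 0.185: 6, 0.19: 8, 0.2: 4, 0.205: 5, 0.215: 4}
```

View pics/s9.png

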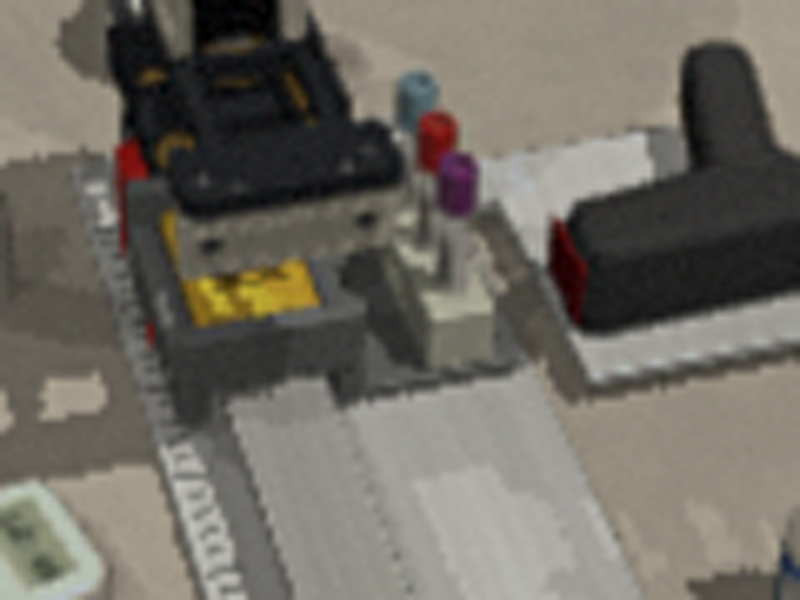

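The carriage is against the stop: the rail force jumped to 14.5 N, and the image shows it touching the red block at (125,200). I'll ease the push a little, lift straight up so the plate springs back, then move clear.

>>> apply_moves --pt "0 0 0.001 0 0 0 0" --pt "0 0 0 0 0 0 0" --pt "0 0 0 -0.001 0 0 0" --pt "0 0 0 -0.001 0 0 0" --pt "0 0 0 -0.001 0 0 0" --pt "0 0 0 -0.001 0 0 0" --pt "0 0 0 -0.001 0 0 0" --pt "0 0 0 -0.001 0 0 0" --pt "0 0 0 -0.002 0 0 0" --pt "0 0 0 -0.004 0 0 0" --pt "0 0 0 -0.008 0 0 0" --pt "0 0 0 -0.015 0 0 0" --pt "0 0 0 -0.02 0 0 0" --pt "0 0 0 -0.025 0 0 0" --pt "0 0 0 -0.025 0 0 0" --pt "0 0 0 -0.025 0 0 0" --pt "0 0 0 -0.025 0 0 0" --pt "0 0 0 0 0 0 0"

```text
time_s: 15.9
tcp_pos: [0.5597, 0.0968, 0.2031]
eef_rot: [-179.7, -0.4, -14.7]
contact_force: [1.0, -0.0, 0.7]
gripper_width: 0.0004
gripper_force: 0.0
```

>>> apply_moves --pt "0 -0.01 -0.02 0 0 0 0" --pt "0 -0.01 -0.03 0 0 0 0" --pt "0 -0.01 -0.035 0 0 0 0" --pt "0 -0.01 -0.035 0 0 0 0" --pt "0 -0.01 -0.035 0 0 0 0" --pt "0 -0.01 -0.035 0 0 0 0" --pt "0 -0.01 -0.035 0 0 0 0" --pt "0 -0.01 -0.03 0 0 0 0" --pt "0 -0.01 -0.02 0 0 0 0" --pt "0 0 0 0 0 0 0" --pt "0 0 0 0 0 0 0" --pt "0 0 0 0 0 0 0"

```text
time_s: 16.9
tcp_pos: [0.54, 0.3844, 0.1969]
eef_rot: [180.0, 0.0, -14.8]
contact_force: [-0.2, -0.6, -0.9]
gripper_width: 0.0002
gripper_force: 0.0
```

```bash
python3 - <<'E'
from h import *
s=get_state(); print(s['time_s'],s['tcp_pos'],s['contact_force'])
grab('scene','sceneA'); t=grab('top','topA'); meas('sceneA'); meas('topA')
cv2.imwrite('pics/tA.png',cv2.resize(t['frame'][150:300,230:430,::-1],(800,600),interpolation=cv2.INTER_CUBIC))
for f in('sceneA','topA'):
    c=dict(np.load(f'/tmp/{f}.npz'));W=pts(c);H,S,V=cv2.split(cv2.cvtColor(c['frame'],cv2.COLOR_RGB2HSV));d=W[...,:2]-PC-.149*RY
    m=(abs(d@RX)<.018)&(abs(d@RY)<.03)&(S>130); print(f,m.sum(),np.median(W[...,2][m]))
E
```

```text
16.9 [0.54004315 0.38441657 0.1968611 ] [-0.21835079 -0.64934624 -0.92312635]
sceneA red 132 x [-0.0341 -0.0037  0.0328] y [0.1981 0.2071 0.22  ]
sceneA yel 354 x [-0.0232 -0.0006  0.0233] y [0.1152 0.1484 0.1866]
{0.095: 31, 0.1: 41, 0.105: 16, 0.185: 31, 0.19: 32, 0.195: 27, 0.2: 38, 0.205: 24, 0.21: 28, 0.215: 22, 0.22: 4}
topA red 241 x [-0.0329 -0.0071  0.0326] y [0.1997 0.2097 0.222 ]
topA yel 686 x [-0.0226 -0.0001  0.0228] y [0.1128 0.1496 0.1865]
{0.1: 56, 0.105: 66, 0.11: 11, 0.115: 10, 0.12: 13, 0.125: 9, 0.13: 5, 0.14: 10, 0.145: 13, 0.15: 5, 0.155: 8, 0.16: 7, 0.165: 4, 0.17: 10, 0.175: 8, 0.18: 6, 0.19: 70, 0.195: 63, 0.2: 59, 0.205: 50, 0.21: 47, 0.215: 46, 0.22: 41}
sceneA 212 0.05918904081445586
topA 404 0.060518030914078424
```

View pics/tA.png

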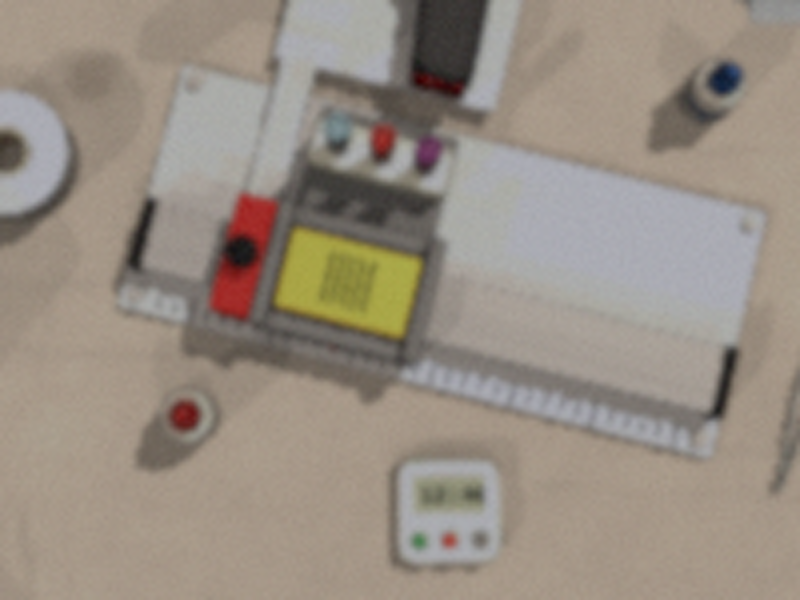

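The top view shows the carriage flush against the red stop at (262,260), and the plate, at (348,282), is back up at 60 mm. The bottles, timer and tape are where they were, and the arm is clear, so I'm handing in.

```bash
python3 -c "
from plant import close_job
print(close_job())"
```

```text
the job is handed in; nothing more can be done
None
```

The carriage is fully against the red stop after about 149 mm of travel, the plate is back up, nothing else looked disturbed, the arm is clear, and I handed the job in at about 17 s; no verdict came back.

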